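# Show the finished scaffold print to the inspection camera

### The job

The print head of the bioprinter is still at work over one of the two scaffold prints; take the other, finished one off the bed by its two white end posts, never touching the blue lattice with the gripper, and hold it up to the inspection camera: right way up, its middle on the lens axis 120 mm from the front of the lens, a broad lattice face square to the lens (as tilted as the camera is) with its posts to the left and right. Do not bump the print head or the camera, and leave the print under the nozzle and everything else on the bench where it is. Finish while holding the print steadily there: do not put it down or let it go.

Things in the scene. Friction and masses are not known exactly. Their poses are not given: they have to be found in the camera images.
- print_a_centre (a point): middle of the first print, 23 mm above its underside: an upright porous scaffold, blue lattice (28 wide, 14 deep) between two solid white end posts (each 8 wide, 20 deep, 46 mm high). Overall 20 x 44 x 46 mm (x depth, y post to post, z up), 25 to 45 g, loose on a glass tile 90 mm above the table. x is square to the two alike broad faces
- print_b_centre (a point): middle of the second, alike print, 23 mm above its underside: an upright porous scaffold, blue lattice (28 wide, 14 deep) between two solid white end posts (each 8 wide, 20 deep, 46 mm high). Overall 20 x 44 x 46 mm (x depth, y post to post, z up), 25 to 45 g, loose on a glass tile 90 mm above the table. x is square to the two alike broad faces
- print_a: the same print as print_a_centre, whole; origin at the centre of its underside, same axes
- print_b: the same print as print_b_centre, whole; origin at the centre of its underside, same axes
- print_a_lattice: blue lattice of print a, fixed in it (28 wide x 14 deep x 46 mm high, set back 3 mm from the posts' faces); origin and axes as print_a. Must not be touched by the gripper
- print_b_lattice: blue lattice of print b, likewise
- nozzle (a point): tip of the green nozzle of the print head, 139 mm above the table. It stands within 15 mm (level) of the middle of the print still being made and 3 mm above its top; the finished print stands about 180 mm to one side on the same bed, with nothing above it
- head: print head: white heater block 52 x 52 mm, 178 to 263 mm above the table round the nozzle axis, clear syringe above it up to 361 mm, carried by a white upright Z stage 92 mm behind the nozzle axis, up to 372 mm high. Origin on the nozzle axis at table height; x points back to the cross beam
- printer: open-frame bioprinter, fixed: white base 360 x 440 mm, 55 high; grey bed 170 x 360 with two glass tiles centred at x -50, y +-90 mm, tops 90 mm high; 40 mm columns at x 95, y +-200, 213 high; cross beam at x 75 to 115, 152 to 192 high. The beam carries the head over one tile and an empty plate 100 mm behind the other. Origin: centre of the base at table height; x away from the robot
- camera_stand: inspection camera's stand, fixed: dark base 130 x 150 mm, steel column 18 mm thick, 364 mm high. It carries a clamp block at an arbitrary height and on it the white camera at an arbitrary downward tilt (0.15 to 0.5 rad; both stiff, they stay put). Origin: on the table below the lens axis, 150 mm in front of the column; -x is the side to which the lens looks
- lens (a point): centre of the front of the camera's lens, in the middle of a white ring light 68 mm across. The lens looks along -x of this frame (towards the robot and downward); y is level, z is the camera's up
- focus (a point): the point in the air in focus: on the lens axis, 120 mm in front of the lens (at -x of it), 130 to 265 mm above the table. Same axes as lens. The print's middle belongs here, its x along this x and its y along this y (either way round), its z up along this z
- dish: closed clear culture dish with a blue disc on its lid, 95 mm across, 17 mm high; bystander, origin under its centre
- caliper: caliper 170 mm long, 12 mm high, lying on the table; bystander, origin under the middle of its beam, which runs along y
- scraper: spatula-like scraper 160 mm long lying on the table along x; bystander
- reagent: brown glass bottle with a cap, 68 mm across, 150 mm high; bystander, origin under its centre
- sample_jar: white jar with blue cap, 60 mm across, 70 mm high; bystander, origin under its centre

How it is judged:
On the way:
1. the finished print is lifted clear of the bed in the gripper (((z of print_a_centre in the frame of printer above 0.128 m and contact force between print_a and the fingers above 0.5 N and horizontal distance between print_b_centre and nozzle below 0.03 m) or (z of print_b_centre in the frame of printer above 0.128 m and contact force between print_b and the fingers above 0.5 N and horizontal distance between print_a_centre and nozzle below 0.03 m))), for 0.1 s.
At the end, for the whole second after the job is handed in: The finished print is held by the fingers alone, at rest and right way up, its middle within 15 mm of the point 120 mm before the lens, face square and posts level to the camera within 8 degrees; the other print stands within 8 mm of its start under the nozzle; the camera is unmoved (((horizontal distance between print_b_centre and nozzle below 0.03 m and distance of each of print_b_centre, focus from where it was at the start of the episode below 0.008 m and distance between print_a_centre and focus below 0.015 m and angle between the x axis of print_a_centre and the x axis of focus, either way round below 0.14 rad and angle between the y axis of print_a_centre and the y axis of focus, either way round below 0.14 rad and angle between print_a_centre's own z axis and vertical below 0.8 rad and contact force between print_a and the fingers above 0.5 N and contact force between print_a and camera_stand below 0.2 N and linear speed of print_a below 0.02 m/s and angular speed of print_a below 0.15 rad/s and distance of lens from where it was at the start of the episode below 0.005 m) or (horizontal distance between print_a_centre and nozzle below 0.03 m and distance of each of print_a_centre, focus from where it was at the start of the episode below 0.008 m and distance between print_b_centre and focus below 0.015 m and angle between the x axis of print_b_centre and the x axis of focus, either way round below 0.14 rad and angle between the y axis of print_b_centre and the y axis of focus, either way round below 0.14 rad and angle between print_b_centre's own z axis and vertical below 0.8 rad and contact force between print_b and the fingers above 0.5 N and contact force between print_b and camera_stand below 0.2 N and linear speed of print_b below 0.02 m/s and angular speed of print_b below 0.15 rad/s and distance of lens from where it was at the start of the episode below 0.005 m))); the arm keeps its last pose, push and grip.
It fails at once if the gripper or arm touches a blue lattice (contact force between any of print_a_lattice, print_b_lattice and the fingers above 0.5 N or contact force between any of print_a_lattice, print_b_lattice and the arm above 0.5 N).
It fails at once if both prints are disturbed (distance of each of print_a_centre, print_b_centre from where it was at the start of the episode above 0.008 m).
It fails at once if the print head is bumped (contact force between head and the fingers above 1 N or contact force between head and the arm above 1 N or contact force between head and print_a above 1 N or contact force between head and print_b above 1 N).
It fails at once if the camera or its stand is bumped (contact force between camera_stand and the fingers above 1 N or contact force between camera_stand and the arm above 1 N or contact force between camera_stand and print_a above 1 N or contact force between camera_stand and print_b above 1 N).
It fails at once if a dish, bottle, jar or tool lying by is moved (distance of any of dish, caliper, scraper, reagent, sample_jar from where it was at the start of the episode above 0.02 m).
It also fails if it takes over 51 s, if anything falls off the work surface, if the arm or the gripper's body presses on something with over 40 N, if the wrist force passes 120 N, or if a joint passes its speed limit or range.

### The arm

A 6-joint arm with a two-finger parallel gripper is mounted at the origin on the work surface. World frame = base frame: x ahead of the robot, y to its left, z up, the work surface at z = 0. Lengths are in m, angles in rad, forces in N, time in s.
With the tool pointing down it reaches from about 0.2 to 0.875 m from the base axis. Payload 3.4 kg.
Tool frame: the origin (TCP) lies at the very end of the fingers, on their centre line; the grasp point (between the pads) lies 19 mm behind it; z points along the fingers, y is the line along which they close (so a half turn about z gives the same grasp; the last joint's range is limited). The gripper opens to 94 mm and grips with 3 to 60 N. Pads are 16 mm wide; open, the fingers measure 119 mm over their backs; the gripper's body (75 mm by 177 mm) begins 78 mm behind the grasp point.
Start: joints at [1.119, 0.276, 1.505, -0, 1.361, -0.121], TCP at [0.187, 0.544, 0.205] pointing down, gripper open.
Joint ranges: [-2.89, 2.89], [-0.75, 2.08], [0.22, 2.7], [-1.18, 4.32], [0.11, 2.71], [-2.7, 2.7]. Speed limits (rad/s): [2.57, 2.57, 3.14, 3.14, 3.14, 3.14].

### API

Orientations are given as a unit quaternion [w, x, y, z].
In Python, from plant import r gives the robot as it stands.
- The arm moves only by the tool jog_arm, never from a script. Its argument "motion" is one flat list of numbers, 5 for each row, row after row: the shift along the tool's x, y, z in units of 50 mm (1.0 is 50 mm), then the turn about the tool's z in units of 6 degrees (1.0 is 6 degrees), then the opening, from 0 (shut) to 1 (fully open). A call has 1 to 20 rows; each row is the pose to reach, as a shift and turn from the pose commanded when the call began, along the tool's axes at that moment; what a row does not reach only later rows make up. A row lasts 1/10 s, in which the tool goes at most 50 mm and 8.59 degrees, less where a joint would pass 70% of its speed; a pose out of reach is approached as far as the arm can. A call with a gripper value outside its range is refused whole. The fingers move at their own pace and stop on an object; "squeeze" is the grip in N (left out, the last holds). Time passes only in rows, so rows that repeat a pose let the fingers close. It gives the time, the measured TCP pose, the force, the opening and the grip force at its end, in the units of the state.
- r.observe(): the state, without advancing time (a new reading comes with each control period).
- r.read_camera(name): name is "scene" or "top"; returns a dict with "pixels" (420x560x3 uint8, red, green, blue), "z_map" (420x560 float32, m along the optical axis (not along the pixel's ray), 0 where there is no reading), "vfov" (degrees; the focal length in pixels is half the picture's height over the tangent of half this angle, whatever the lens; pixels are square), "cx", "cy" (the principal point, pixels), "distortion" ([k1, k2, p1, p2, k3] as OpenCV has them; the pictures are not rectified), "R" (3x3) and "t" (3): a world point X has camera coordinates R X + t. Camera axes: x right, y down, z forward; pixel columns grow to the right and rows downward; lengths in m; the calibration is good to about 2 mm. A picture is of the moment at which its call begins.
- r.finish_job(): hands the job in; it is judged then, once.
Trained networks look in a picture, given as the dict that the camera call returned (one of the last four; its "shot" number tells which), for a name from the list of things; names that differ only in an ending like _2 or _b are one class to them, and where a whole thing is asked for, a point or a joint stands for the part that bears it (a point fixed in the world has none). Each returns a list of dicts, best first, with "score" (0 to 1); they miss things now and then, are a little off and sometimes report something else, mostly with a low value. They report only what shows in the picture. A call takes as long as a camera call.
- r.look_for(picture, query): "point" ([row, column] in pixels, amid what is visible of it).
The state is a dict: "clock": time; "joints": joint angles; "joint_velocities": joint speeds; "joint_efforts": joint torques, N m; "tcp_pos": TCP position; "orientation": TCP orientation; "contact_force": force on the tool from outside, world axes, zero at the start; "moment": the same for the moment, N m; "width": finger opening in m; "grasp_force": force on a finger pad.
Only numpy, scipy, OpenCV 4.12 (cv2) and the standard library are available. Lean on these libraries where they do the work, as an engineer would, in place of code of your own. Each camera call takes 0.05 s, during which the arm holds its last target. There are 200 camera calls.

## Working session

There is one attempt and no reset: what is moved stays moved. The work goes in short steps, Python scripts to look and compute and a tool call to move; the robot and the scene stay as the last step left them, time stands still between calls to the robot, and variables do not carry over. Pictures are saved under pics/ and viewed, at most 10 in all, crops included, and the job is handed in when it is done.

Besides the shell and the picture viewer there is one more tool, called after ">>>" by a JSON object that holds its "fn" and its "kwargs". jog_arm: Moves the arm, as the interface text tells. Its arguments: {"type":"object","properties":{"motion":{"type":"array"},"squeeze":{"type":"number"}},"required":["motion"]}

```bash
mkdir -p pics; ls; cat > h.py <<'E'
import numpy as np, cv2
from plant import r
def K(p):
    f=p["pixels"].shape[0]/2/np.tan(np.radians(p["vfov"])/2)
    return np.array([[f,0,p["cx"]],[0,f,p["cy"]],[0,0,1.]])
def cloud(p):
    h,w=p["z_map"].shape
    v,u=np.mgrid[:h,:w].astype(np.float64)
    n=cv2.undistortPoints(np.stack([u.ravel(),v.ravel()],1)[:,None],K(p),np.array(p["distortion"],float))[:,0]
    z=p["z_map"].ravel().astype(float)
    X=np.c_[n*z[:,None],z]
    W=(X-np.array(p["t"]))@np.array(p["R"])
    W[z==0]=np.nan
    return W.reshape(h,w,3)
E
python3 - <<'E'
from h import *
np.set_printoptions(precision=4,suppress=True)
for n in ["scene","top"]:
    p=r.read_camera(n); cv2.imwrite(f"pics/{n}0.png",p["pixels"][:,:,::-1]); W=cloud(p)
    np.savez(f"{n}0.npz",W=W,px=p["pixels"])
    print(n,"cam",-np.array(p["R"]).T@p["t"])
    for q in ["print_a_centre","nozzle","lens","focus","printer","camera_stand","head","print_a","dish","caliper","scraper","reagent","sample_jar"]:
        for d in r.look_for(p,q)[:3]:
            a,b=np.round(d["point"]).astype(int); print(q,round(d["score"],2),a,b,W[a,b])
print(r.observe())
E
```

```text
pics
scene cam [1.1128 0.5832 1.1322]
print_a_centre 0.81 281 366 [0.4505 0.1503 0.1321]
nozzle 0.57 311 411 [0.5696 0.3351 0.3301]
lens 0.83 192 164 [ 0.7063 -0.2923  0.257 ]
lens 0.39 342 420 [0.4738 0.334  0.1174]
focus 0.97 193 163 [ 0.7098 -0.2912  0.2567]
focus 0.37 167 170 [ 0.5569 -0.5396  0.0918]
printer 0.62 347 356 [0.6267 0.2749 0.1903]
camera_stand 0.86 233 156 [ 0.7027 -0.4042  0.0147]
head 0.71 309 412 [0.5009 0.3044 0.2365]
head 0.66 241 288 [ 0.4372 -0.138   0.0161]
print_a 0.88 284 368 [0.4574 0.1618 0.1381]
print_a 0.79 343 421 [0.4745 0.3371 0.1181]
dish 0.74 239 286 [ 0.4359 -0.1479  0.0151]
dish 0.52 341 420 [0.4723 0.3326 0.1182]
caliper 0.98 189 291 [ 0.2832 -0.2974  0.0098]
scraper 0.92 182 234 [ 0.3925 -0.4463 -0.0003]
scraper 0.17 167 168 [ 0.5626 -0.5413  0.0938]
reagent 0.69 169 170 [ 0.5584 -0.5389  0.0852]
reagent 0.25 311 411 [0.5696 0.3351 0.3301]
sample_jar 0.82 279 237 [ 0.6507 -0.0917  0.0686]
sample_jar 0.51 167 168 [ 0.5626 -0.5413  0.0938]
top cam [ 0.2718 -0.1052  1.642 ]
print_a_centre 0.53 233 207 [0.4347 0.1297 0.1375]
nozzle 0.87 200 140 [0
[... 522 characters left out ...]

reagent 0.61 203 410 [ 0.5303 -0.5541  0.1072]
sample_jar 0.75 180 280 [ 0.6239 -0.1131  0.0737]
sample_jar 0.41 218 185 [0.4923 0.2122 0.0904]
sample_jar 0.18 232 281 [ 0.447  -0.1141  0.0204]
{'clock': 1.4, 'joints': array([ 1.119 ,  0.2759,  1.5049, -0.    ,  1.3607, -0.121 ]), 'joint_velocities': array([-0.0002, -0.0008,  0.0017,  0.0016, -0.    , -0.0003]), 'joint_efforts': array([  0.0017, -40.4455, -23.7499,   0.0706,   0.0246,   0.    ]), 'tcp_pos': array([0.1868, 0.5438, 0.2055]), 'orientation': array([0.    , 0.1646, 0.9864, 0.    ]), 'contact_force': array([-0.2532, -0.7023, -0.1524]), 'moment': array([-0.0081, -0.0072,  0.0117]), 'grasp_force': 0.0, 'width': 0.09403173962948053}
```

View pics/scene0.png

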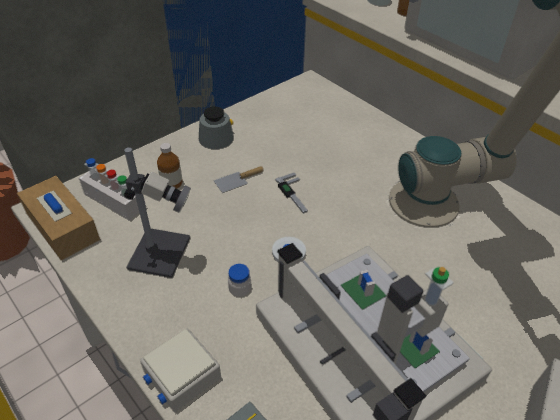

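View pics/top0.png

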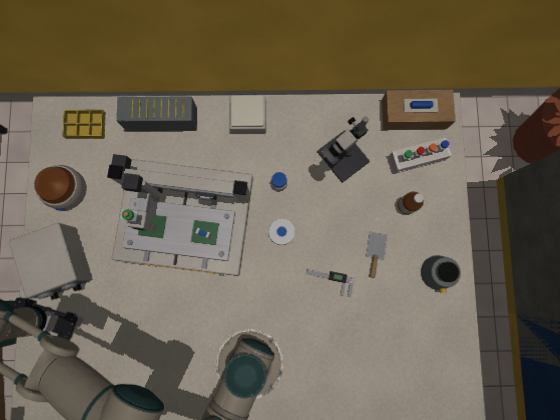

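The views show the finished print near (233,203) in top and the working print under the head near (228,150); the camera stand is near (150,345). I'll enlarge both.

```bash
python3 - <<'E'
from h import *
np.set_printoptions(precision=4,suppress=True)
S=np.load("scene0.npz");T=np.load("top0.npz")
c=lambda D,r0,c0,h,w:cv2.resize(D["px"][r0:r0+h,c0:c0+w,::-1],(400,300),interpolation=cv2.INTER_CUBIC)
im=np.vstack([np.hstack([c(T,215,180,45,60),c(T,105,310,90,120)]),np.hstack([c(S,255,335,60,80),c(S,140,110,90,120)])])
cv2.imwrite("pics/crops.png",im)
# finished print: points
for n,D in (("S",S),("T",T)):
    W=D["W"]; px=D["px"].astype(int)
    near=(abs(W[...,0]-.44)<.05)&(abs(W[...,1]-.14)<.05)
    g=near&(W[...,2]>.1)
    top=near&(W[...,2]>.129)
    P=W[top]; print(n,"print pts",g.sum(),top.sum(),np.median(P,0),P.min(0),P.max(0))
    print(" rect",cv2.minAreaRect((P[:,:2]*1000).astype(np.float32)))
    blue=top&(px[...,2]>px[...,0]+25); wh=top&(px.min(-1)>110)
    print(" blue",blue.sum(),W[blue].mean(0)," white",wh.sum(),np.c_[W[wh],np.argwhere(wh)][:60:3])
    # tile (green)
    for y in (.14,.335):
        gr=(abs(W[...,0]-.46)<.08)&(abs(W[...,1]-y)<.07)&(px[...,1]>px[...,0]+20)&(px[...,1]>px[...,2]+10)&(W[...,2]<.11)
        Q=W[gr]; print(" green",gr.sum(),Q.mean(0),cv2.minAreaRect((Q[:,:2]*1000).astype(np.float32)))
    # bed/base slab rect
    b=(W[...,2]>.04)&(W[...,2]<.065)&(abs(W[...,0]-.48)<.3)&(abs(W[...,1]-.25)<.35)
    print(" base",b.sum(),cv2.minAreaRect((W[b][:,:2]*1000).astype(np.float32)))
    # camera region
    b=(abs(W[...,0]-.72)<.15)&(abs(W[...,1]+.35)<.15)&(W[...,2]>.03)
    Q=W[b]; print(" cam pts",b.sum())
    for lo in np.arange(.03,.4,.03):
        q=Q[(Q[:,2]>lo)&(Q[:,2]<=lo+.03)]
        if len(q): print("  z%.2f"%lo,len(q),q.mean(0),q.min(0),q.max(0))
    b=(abs(W[...,0]-.75)<.2)&(abs(W[...,1]+.4)<.2)&(W[...,2]>.005)&(W[...,2]<.028)
    print(" standbase",b.sum(),cv2.minAreaRect((W[b][:,:2]*1000).astype(np.float32)))
E
```

```text
S print pts 251 119 [0.4425 0.1464 0.1334] [0.4255 0.1224 0.1293] [0.4581 0.1703 0.139 ]
 rect ((441.1770935058594, 145.19708251953125), (47.74148941040039, 20.946413040161133), 69.21135711669922)
 blue 64 [0.4414 0.1445 0.1339]  white 47 [[  0.4287   0.1268   0.1333 270.     365.    ]
 [  0.4392   0.1232   0.1346 271.     361.    ]
 [  0.4318   0.1267   0.1319 271.     364.    ]
 [  0.4285   0.1328   0.135  271.     367.    ]
 [  0.4406   0.1248   0.1334 272.     361.    ]
 [  0.4345   0.129    0.1324 272.     364.    ]
 [  0.4272   0.1352   0.1325 272.     368.    ]
 [  0.4382   0.158    0.1332 280.     372.    ]
 [  0.4367   0.163    0.1331 281.     374.    ]
 [  0.4455   0.1585   0.1322 282.     370.    ]
 [  0.4418   0.1641   0.1346 282.     373.    ]
 [  0.4551   0.1598   0.1378 283.     368.    ]
 [  0.4468   0.1625   0.1335 283.     371.    ]
 [  0.4409   0.1668   0.1327 283.     374.    ]
 [  0.4574   0.1618   0.1381 284.     368.    ]
 [  0.4497   0.1649   0.1346 284.     371.    ]]
 green 595 [0.4558 0.1479 0.0882] ((446.384033203125, 142.60389709472656), (88.5521545410156
[... 2941 characters left out ...]
3 -0.297   0.2095] [ 0.6633 -0.297   0.2095]
  z0.21 20 [ 0.6673 -0.2838  0.2307] [ 0.639  -0.3257  0.212 ] [ 0.7029 -0.2563  0.2399]
  z0.24 360 [ 0.6871 -0.293   0.2572] [ 0.6388 -0.3826  0.24  ] [ 0.7804 -0.2423  0.27  ]
  z0.27 352 [ 0.7167 -0.3317  0.2798] [ 0.6801 -0.3841  0.2701] [ 0.7768 -0.2868  0.2997]
  z0.30 20 [ 0.7328 -0.3576  0.3133] [ 0.73   -0.3679  0.3011] [ 0.7381 -0.3516  0.3276]
  z0.33 28 [ 0.7332 -0.3589  0.346 ] [ 0.7291 -0.3664  0.3314] [ 0.7417 -0.3519  0.36  ]
  z0.36 26 [ 0.7379 -0.3605  0.3647] [ 0.7295 -0.3684  0.3609] [ 0.746  -0.353   0.3691]
 standbase 1885 ((750.4381103515625, -400.0145263671875), (398.524658203125, 399.59039306640625), 0.004312898498028517)
```

View pics/crops.png

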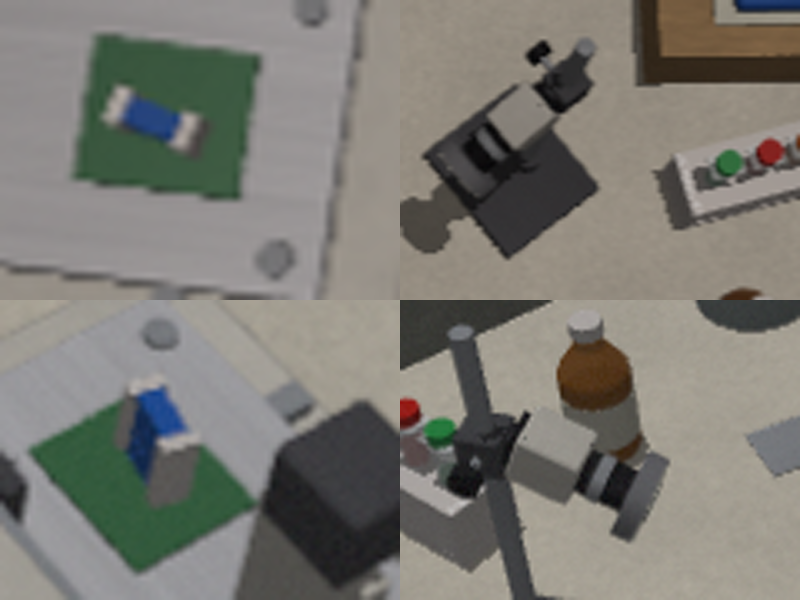

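```bash
python3 - <<'E'
from h import *
np.set_printoptions(precision=4,suppress=True)
from scipy.optimize import least_squares
S=np.load("scene0.npz");T=np.load("top0.npz")
col=np.array([.7385,-.361])
for n,D in (("S",S),("T",T)):
    W=D["W"];px=D["px"].astype(int)
    b=(abs(W[...,0]-.74)<.13)&(abs(W[...,1]+.36)<.13)&(W[...,2]>.008)&(W[...,2]<.035)&(px.max(-1)<85)
    b=cv2.morphologyEx(b.astype(np.uint8),cv2.MORPH_OPEN,np.ones((3,3)))>0
    print(n,"base",b.sum(),cv2.minAreaRect((W[b][:,:2]*1000).astype(np.float32)))
    c=(np.hypot(W[...,0]-col[0],W[...,1]-col[1])<.025)&((W[...,2]>.31)|((W[...,2]>.05)&(W[...,2]<.2)))
    Q=W[c]
    def f(p): return np.hypot(Q[:,0]-p[0],Q[:,1]-p[1])-.009
    print(" column",c.sum(),least_squares(f,col,loss="soft_l1",f_scale=.001).x)
    b=(W[...,2]>.19)&(W[...,2]<.31)&(np.hypot(W[...,0]-col[0],W[...,1]-col[1])<.22)&(np.hypot(W[...,0]-col[0],W[...,1]-col[1])>.03)
    lab,L=cv2.connectedComponents(b.astype(np.uint8))
    Q=W[b];C=px[b]
    for yaw in (130,):
      d=np.array([np.cos(np.radians(yaw)),np.sin(np.radians(yaw))])
      u=(Q[:,:2]-col)@d; v=(Q[:,:2]-col)@[-d[1],d[0]]
      for lo in np.arange(-.04,.2,.01):
        m=(u>lo)&(u<=lo+.01)
        if m.sum()>3: print("  u%.2f n%d v %.3f..%.3f z %.3f..%.3f  medv %.3f col"%(lo,m.sum(),v[m].min(),v[m].max(),Q[m,2].min(),Q[m,2].max(),np.median(v[m])),np.median(C[m],0))
    np.save(f"cam{n}.npy",np.c_[Q,C])
E
```

```text
S base 1699 ((730.6842651367188, -344.8250427246094), (153.73916625976562, 129.91506958007812), 37.646297454833984)
 column 459 [ 0.7422 -0.3634]
  u-0.02 n21 v -0.049..-0.032 z 0.247..0.269  medv -0.045 col [28. 31. 30.]
  u-0.01 n45 v -0.050..-0.035 z 0.244..0.271  medv -0.046 col [23. 24. 25.]
  u0.00 n27 v -0.050..-0.035 z 0.250..0.270  medv -0.043 col [23. 23. 24.]
  u0.02 n37 v -0.028..-0.012 z 0.242..0.283  medv -0.024 col [85. 84. 80.]
  u0.03 n92 v -0.028..0.017 z 0.239..0.288  medv -0.022 col [110.  108.5 103. ]
  u0.04 n114 v -0.031..0.017 z 0.232..0.289  medv -0.021 col [148.  145.  137.5]
  u0.05 n117 v -0.031..0.016 z 0.233..0.282  medv -0.024 col [133. 130. 123.]
  u0.06 n101 v -0.032..0.017 z 0.232..0.278  medv -0.020 col [147. 144. 137.]
  u0.07 n102 v -0.030..0.014 z 0.232..0.275  medv -0.015 col [80.5 78.5 74.5]
  u0.08 n65 v -0.027..0.005 z 0.232..0.265  medv -0.019 col [82. 82. 85.]
  u0.09 n68 v -0.041..0.005 z 0.216..0.261  medv -0.018 col [26. 26. 29.]
  u0.10 n69 v -0.045..0.005 z 0.212..0.254  medv -0.022 col [50. 50. 52.]
  u0.11 n91 v -0.045..0.016 z 0.212
[... 768 characters left out ...]
col [135. 130. 122.]
  u0.05 n54 v -0.024..0.020 z 0.242..0.286  medv -0.000 col [135. 129. 121.]
  u0.06 n60 v -0.024..0.019 z 0.239..0.284  medv -0.001 col [134. 128. 120.]
  u0.07 n57 v -0.024..0.018 z 0.247..0.278  medv -0.001 col [125. 119. 112.]
  u0.08 n37 v -0.021..0.013 z 0.242..0.272  medv -0.002 col [57. 56. 57.]
  u0.09 n42 v -0.034..0.016 z 0.209..0.264  medv -0.004 col [55.  53.5 54.5]
  u0.10 n51 v -0.036..0.025 z 0.219..0.259  medv -0.003 col [15. 14. 15.]
  u0.11 n46 v -0.037..0.027 z 0.227..0.265  medv 0.000 col [61.  58.5 60. ]
  u0.12 n67 v -0.037..0.026 z 0.240..0.267  medv -0.003 col [73. 71. 72.]
  u0.13 n23 v -0.023..0.018 z 0.247..0.264  medv -0.002 col [74. 72. 71.]
```

```bash
python3 - <<'E'
from h import *
np.set_printoptions(precision=4,suppress=True)
from scipy.optimize import least_squares
psi=np.radians(127.5); d=np.array([np.cos(psi),np.sin(psi),0]); l=np.array([-d[1],d[0],0]); Z=np.array([0,0,1.])
for n,col in (("S",[.7422,-.3634,0]),("T",[.7387,-.3611,0])):
    A=np.load(f"cam{n}.npy");Q=A[:,:3]-col;C=A[:,3:]
    P=np.c_[Q@d,Q@l,Q[:,2]]
    m=(P[:,0]>.035)&(P[:,0]<.075)&(C.min(1)>(125 if n=="S" else 110))&(P[:,2]>.262)
    B=P[m]
    f=lambda p:B[:,2]-(p[0]-p[1]*(B[:,0]-.055)+p[2]*B[:,1])
    s=least_squares(f,[.283,.3,0],loss="soft_l1",f_scale=.001)
    print(n,m.sum(),"top plane",s.x,"tilt",np.arctan(s.x[1]),"v range",np.percentile(B[:,1],[2,98]))
    tilt=np.arctan(s.x[1])
    for t in (tilt,):
        a=np.array([np.cos(t),0,-np.sin(t)]);up=np.array([np.sin(t),0,np.cos(t)])
        R=P[P[:,0]>.085]; w=R@a; h=R@up; v=R[:,1]
        for lo in np.arange(.0,.1,.005):
            k=(w>lo)&(w<=lo+.005)
            if k.sum()>2: print("  w%.3f n%d v %.3f %.3f h %.3f %.3f"%(lo,k.sum(),*np.percentile(v[k],[2,98]),*np.percentile(h[k],[2,98])),np.median(C[P[:,0]>.085][k],0))
    # ring disc
E
```

```text
S 222 top plane [ 0.279   0.4241 -0.0286] tilt 0.40113536348667533 v range [-0.0209  0.0181]
  w0.000 n30 v -0.019 0.009 h 0.251 0.276 [26. 25. 27.]
  w0.005 n40 v -0.036 0.013 h 0.245 0.293 [73.5 71.  74. ]
  w0.010 n59 v -0.037 0.015 h 0.244 0.290 [85. 85. 87.]
  w0.015 n58 v -0.037 0.012 h 0.245 0.293 [85.  84.5 87. ]
  w0.020 n59 v -0.037 0.015 h 0.242 0.292 [91. 90. 92.]
  w0.025 n17 v -0.021 0.009 h 0.248 0.288 [118. 116. 107.]
T 177 top plane [ 0.2808  0.438  -0.0157] tilt 0.4128358584082476 v range [-0.0179  0.0196]
  w0.000 n52 v -0.031 0.029 h 0.233 0.290 [57.  55.  56.5]
  w0.005 n29 v -0.029 0.031 h 0.254 0.294 [73. 71. 72.]
  w0.010 n36 v -0.030 0.032 h 0.267 0.293 [71.5 68.5 70.5]
  w0.015 n33 v -0.029 0.032 h 0.264 0.295 [73. 70. 70.]
  w0.020 n6 v -0.016 0.027 h 0.273 0.287 [63.5 61.5 60.5]
```

Crops: the finished print's long axis lies at about 68° (world xy), centre ≈(0.439, 0.146). The camera looks along yaw ≈127.5°, tilted down ≈0.41 rad, with focus ≈(0.598, -0.177, 0.182). The tool can't tilt, so I plan to grip the posts high and pivot the print in the grip against the bed's side edge. First I hover over the print.

>>> {"fn": "jog_arm", "kwargs": {"motion": [-7.35,-5.89,0,0.4,1,-7.35,-5.89,0,0.4,1,-7.35,-5.89,0,0.4,1,-7.35,-5.89,0,0.4,1,-7.35,-5.89,0,0.4,1,-7.35,-5.89,0,0.4,1,-7.35,-5.89,0,0.4,1,-7.35,-5.89,0,0.4,1,-7.35,-5.89,0,0.4,1,-7.35,-5.89,0,0.4,1,-7.35,-5.89,0,0.4,1,-7.35,-5.89,0,0.4,1,-7.35,-5.89,0,0.4,1,-7.35,-5.89,0,0.4,1,-7.35,-5.89,0,0.4,1,-7.35,-5.89,0,0.4,1], "squeeze": 3}}

```text
clock: 3.0
tcp_pos: [0.4383, 0.1467, 0.2055]
orientation: [0.0, 0.185, 0.983, 0.0]
contact_force: [0.0, -0.1, 0.1]
width: 0.0942
grasp_force: 0.0
```

```bash
python3 - <<'E'
from h import *
np.set_printoptions(precision=4,suppress=True)
o=r.observe(); print(o["clock"],o["tcp_pos"],o["orientation"],o["joints"])
p=r.read_camera("scene"); W=cloud(p); px=p["pixels"]
q=px[225:330,280:420,::-1]; cv2.imwrite("pics/hover.png",cv2.resize(q,(800,600),interpolation=cv2.INTER_CUBIC))
# finger points near tip
m=(np.hypot(W[...,0]-o["tcp_pos"][0],W[...,1]-o["tcp_pos"][1])<.08)&(W[...,2]>.2)&(W[...,2]<.215)
print("finger pts",m.sum(),W[m].mean(0) if m.sum() else 0, W[m].min(0) if m.sum() else 0,W[m].max(0) if m.sum() else 0)
# bed side edge (from initial pictures): height profile along printer y at several printer x
xh=np.array([.9895,-.1444]);yh=np.array([.1444,.9895]);
for n in "scene","top":
    V=np.load(n+"0.npz")["W"]; a=(V[...,:2]-[.4447,.144])@xh; b=(V[...,:2]-[.4447,.144])@yh
    for x0 in (-.03,0.,.03):
        print(n,x0,[(int(1000*(l+.004)),round(float(np.nanmedian(V[...,2][(abs(a-x0)<.012)&(b>l)&(b<=l+.008)]))*1000) if ((abs(a-x0)<.012)&(b>l)&(b<=l+.008)).any() else None) for l in np.arange(-.16,-.03,.008)])
    bed=(V[...,2]>.075)&(V[...,2]<.097)&(abs(a)<.06)&(b<-.02)&(b>-.12)
    print(" bed min b",np.percentile(b[bed],[.5,2,5]),"z",np.median(V[bed][:,2]))
    # edge angle
    e=[(x0,b[bed&(abs(a-x0)<.01)].min()) for x0 in np.arange(-.05,.06,.02)]; print(np.round(e,4).tolist())
E
```

```text
3.0 [0.4383 0.1467 0.2055] [0.0001 0.1845 0.9828 0.0001] [ 0.172   0.1046  1.7276  0.0002  1.3092 -1.0276]
finger pts 39 [0.4348 0.1289 0.2104] [0.4141 0.0905 0.2031] [0.4677 0.2059 0.215 ]
scene -0.03 [(-156, 2), (-148, None), (-139, None), (-131, None), (-123, 53), (-115, 54), (-107, 54), (-99, None), (-91, None), (-83, 85), (-75, 85), (-67, 86), (-59, 85), (-51, 85), (-43, 85), (-35, None), (-27, None)]
scene 0.0 [(-156, 1), (-148, None), (-139, None), (-131, None), (-123, 53), (-115, 53), (-107, 53), (-99, None), (-91, 81), (-83, 86), (-75, 85), (-67, 86), (-59, 85), (-51, 85), (-43, 85), (-35, 89), (-27, 88)]
scene 0.03 [(-156, 0), (-148, None), (-139, None), (-131, 49), (-123, 52), (-115, 54), (-107, 54), (-99, None), (-91, None), (-83, 85), (-75, 85), (-67, 85), (-59, 85), (-51, 86), (-43, 86), (-35, 87), (-27, 89)]
 bed min b [-0.0875 -0.0862 -0.0836] z 0.08568931417959637
[[-0.05, -0.087], [-0.03, -0.0875], [-0.01, -0.0902], [0.01, -0.0889], [0.03, -0.0875], [0.05, -0.0873]]
top -0.03 [(-156, 1), (-148, -1), (-139, -1), (-131, 2), (-123, 51), (-115, 55), (-107, 56), (-99, 56), (-91, 56), (-83, 86), (-75, 89), (-67, 86), (-59, 88), (-51, 87), (-43, 88), (-35, 90), (-27, 90)]
top 0.0 [(-156, 2), (-148, 0), (-139, 2), (-131, -1), (-123, 52), (-115, 53), (-107, 55), (-99, 56), (-91, 56), (-83, 86), (-75, 88), (-67, 87), (-59, 89), (-51, 89), (-43, 89), (-35, 90), (-27, 92)]
top 0.03 [(-156, 3), (-148, 2), (-139, -1), (-131, 0), (-123, 53), (-115, 54), (-107, 54), (-99, 56), (-91, 55), (-83, 85), (-75, 86), (-67, 88), (-59, 89), (-51, 87), (-43, 88), (-35, 90), (-27, 89)]
 bed min b [-0.0874 -0.0867 -0.0849] z 0.08811862738302771
[[-0.05, -0.0881], [-0.03, -0.0874], [-0.01, -0.0871], [0.01, -0.0875], [0.03, -0.0873], [0.05, -0.0871]]
```

View pics/hover.png

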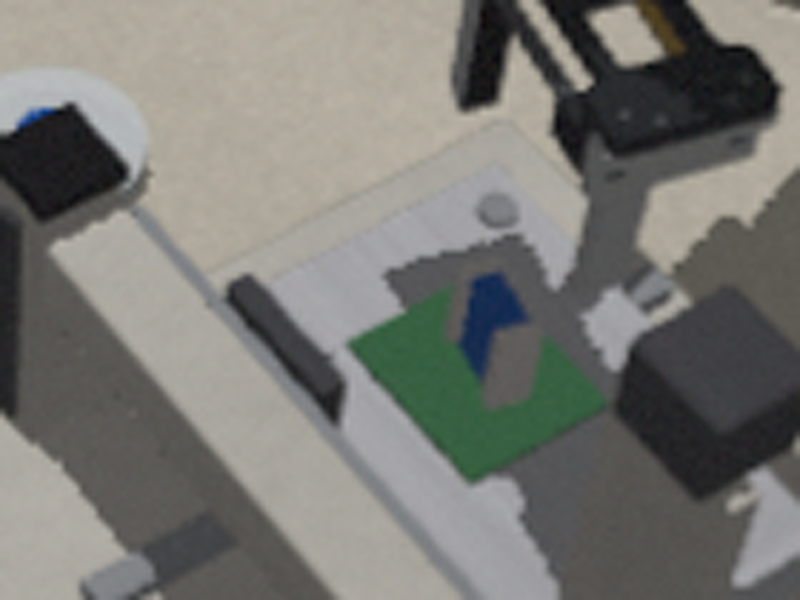

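>>> {"fn": "jog_arm", "kwargs": {"motion": [0,0,0.8,0,1,0,0,1.5,0,1,0,0,1.79,0,1,0,0,1.79,0,1,0,0,1.79,0,0,0,0,1.79,0,0,0,0,1.79,0,0,0,0,1.79,0,0,0,0,1.79,0,0,0,0,1.79,0,0,0,0,1.79,0,0,0,0,1.79,0,0,0,0,1.79,0,0,0,0,1.79,0,0], "squeeze": 4}}

```text
clock: 4.45
tcp_pos: [0.4388, 0.1459, 0.1161]
orientation: [0.0, 0.185, 0.983, -0.0]
contact_force: [0.6, -1.0, 2.6]
width: 0.0436
grasp_force: 4.0
```

>>> {"fn": "jog_arm", "kwargs": {"motion": [0,0,-0.6,0,0,0,0,-1.2,0,0,0,-0.8,-1.2,0,0,0,-1.6,-1.2,1.4,0,0,-2.19,-1.2,2.8,0,0,-2.19,-1.2,4.2,0,0,-2.19,-1.2,5.6,0,0,-2.19,-1.2,7,0,0,-2.19,-1.2,8.4,0,0,-2.19,-1.2,9.8,0,0,-2.19,-1.2,11.2,0,0,-2.19,-1.2,12.5,0,0,-2.19,-1.2,12.83,0,0,-2.19,-1.2,12.83,0,0,-2.19,-1.2,12.83,0]}}

```text
clock: 5.95
tcp_pos: [0.3987, 0.044, 0.1758]
orientation: [-0.0, 0.756, 0.654, -0.0]
contact_force: [0.8, -0.6, 0.3]
width: 0.0443
grasp_force: 4.0
```

```bash
cat > fit.py <<'E'
from h import *
np.set_printoptions(precision=4,suppress=True)
def blue(W,px,tcp):
    px=px.astype(int)
    m=(np.linalg.norm(W-(np.array(tcp)+[0,0,-.005]),axis=-1)<.045)&(px[...,2]>px[...,0]+20)&(px[...,2]>px[...,1]+12)
    return m
E
python3 - <<'E'
from fit import *
o=r.observe(); print(o["tcp_pos"],o["orientation"],o["width"],o["grasp_force"],o["joints"])
ims=[]
for n,(r0,c0,h,w) in {"scene":(235,300,60,80),"top":(225,180,60,80)}.items():
    p=r.read_camera(n);W=cloud(p);m=blue(W,p["pixels"],o["tcp_pos"]);rc=np.argwhere(m)
    print(n,m.sum(),rc.mean(0) if len(rc) else 0)
    if len(rc): print(W[m].mean(0),W[m].min(0),W[m].max(0)); r0,c0=(rc.mean(0)-[30,40]).astype(int)
    ims.append(cv2.resize(p["pixels"][r0:r0+60,c0:c0+80,::-1],(400,300),interpolation=cv2.INTER_CUBIC))
cv2.imwrite("pics/lift.png",np.hstack(ims))
E
```

```text
[0.3987 0.044  0.1758] [-0.0001  0.7563  0.6542 -0.    ] 0.04425975840032273 3.9989516884088516 [-0.0641  0.0314  1.8866  0.0002  1.2239  0.0805]
scene 123 [232.3496 351.7967]
[0.3986 0.0474 0.1795] [0.3829 0.0364 0.1494] [0.4146 0.054  0.1973]
top 0 0
```

View pics/lift.png

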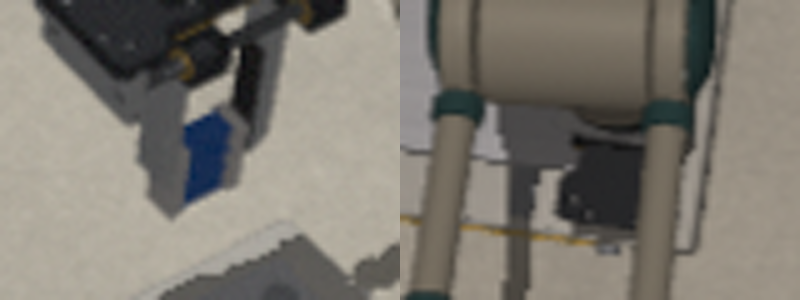

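>>> {"fn": "jog_arm", "kwargs": {"motion": [0,0,0.7,0,0,0,0,1.43,0,0,0,0,1.43,0,0,0.08,0,1.43,0,0,0.14,0,1.43,0,0,0.18,0,1.43,0,0,0.21,0,1.43,0,0,0.24,0,1.43,0,0,0.27,0,1.43,0,0,0.3,0,1.43,0,0,0.3,0,1.43,0,0]}}

```text
clock: 7.15
tcp_pos: [0.4012, 0.059, 0.1045]
orientation: [0.0, 0.757, 0.654, 0.0]
contact_force: [1.4, -1.5, 0.2]
width: 0.0439
grasp_force: 4.0
```

```bash
cat >> fit.py <<'E'
def tilt(show=True):
    o=r.observe(); q=o["orientation"]; t=o["tcp_pos"]
    w,x,y,z=q; ex=np.array([1-2*(y*y+z*z),2*(x*y+z*w),2*(x*z-y*w)]); ex/=np.linalg.norm(ex)
    ey=np.array([2*(x*y-z*w),1-2*(x*x+z*z),2*(y*z+x*w)])
    P=[]
    for k in range(4):
        p=r.read_camera("scene");W=cloud(p);m=blue(W,p["pixels"],t)
        m=cv2.erode(m.astype(np.uint8),np.ones((2,2)))>0
        Q=W[m]-t; P.append(np.c_[Q@ex,Q@ey,Q[:,2]])
    P=np.vstack(P); P=P[abs(P[:,1])<.012]
    from scipy.optimize import least_squares
    # two faces: side (facing -ex or +ex) x = c + s*z ; keep points below top
    zt=np.percentile(P[:,2],97)
    B=P[P[:,2]<zt-.012]
    s=least_squares(lambda a:B[:,0]-a[0]-a[1]*B[:,2]-a[2]*B[:,1],[0,0,0],loss="soft_l1",f_scale=.001).x
    print("tcp",t,"force",o["contact_force"],"grip",o["grasp_force"],o["width"]); print("n",len(B),"x=c+s z+k y:",s,"lean to +x rad",np.arctan(s[1]),"rms",np.std(B[:,0]-s[0]-s[1]*B[:,2]-s[2]*B[:,1]))
    return P,ex,ey,p
E
python3 -c "
from fit import *
P,ex,ey,p=tilt()
print(P.min(0),P.max(0))
rc=np.argwhere(blue(cloud(p),p['pixels'],r.observe()['tcp_pos'])).mean(0).astype(int)
cv2.imwrite('pics/push.png',cv2.resize(p['pixels'][rc[0]-30:rc[0]+30,rc[1]-40:rc[1]+40,::-1],(640,480),interpolation=cv2.INTER_CUBIC))
"
```

```text
tcp [0.4012 0.059  0.1045] force [ 1.3641 -1.4921  0.1933] grip 3.999582789838314 0.043909413660666155
n 98 x=c+s z+k y: [0.0025 0.2002 0.0492] lean to +x rad 0.1975483494130474 rms 0.0009754369602753162
[-0.0057 -0.0116 -0.0268] [0.0084 0.0113 0.0214]
```

View pics/push.png

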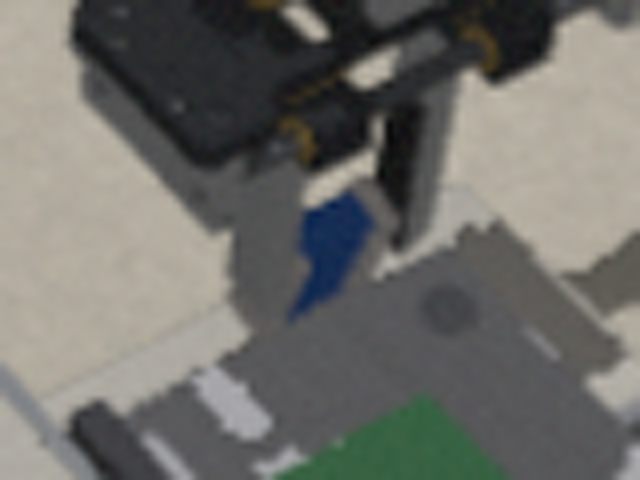

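The print is pivoting about the pads: a lean of about 0.20 rad towards the bed shows in the crop. I'll keep pushing.

>>> {"fn": "jog_arm", "kwargs": {"motion": [0.03,0,0,0,0,0.06,0,0,0,0,0.09,0,0,0,0,0.12,0,0,0,0,0.13,0,0,0,0,0.13,0,0,0,0]}}

```text
clock: 7.95
tcp_pos: [0.4017, 0.0654, 0.1044]
orientation: [-0.0, 0.757, 0.654, -0.0]
contact_force: [-0.4, -1.0, -0.7]
width: 0.0441
grasp_force: 4.0
```

```bash
python3 -c "
from fit import *
P,ex,ey,p=tilt();print(P.min(0),P.max(0))"
```

```text
tcp [0.4017 0.0654 0.1044] force [-0.4322 -1.0307 -0.749 ] grip 3.999544456601143 0.044100629122021714
n 32 x=c+s z+k y: [-0.0005  0.4256  0.0139] lean to +x rad 0.4023486408577917 rms 0.00043423254726478357
[-0.0098 -0.0118 -0.0206] [0.0069 0.012  0.0233]
```

>>> {"fn": "jog_arm", "kwargs": {"motion": [0,0,0,0,0,0,0,0,0,0,-0.2,0,0,0,0,-0.5,0,0,0,0,-0.5,0,-0.8,0,0,-0.5,0,-1.6,0,0,-0.5,0,-2.4,0,0,-0.5,0,-2.4,0,0], "squeeze": 15}}

```text
clock: 8.95
tcp_pos: [0.4021, 0.0398, 0.2295]
orientation: [0.004, 0.757, 0.654, 0.004]
contact_force: [0.6, -0.6, -0.3]
width: 0.0439
grasp_force: 15.0
```

```bash
python3 -c "
from fit import *
P,ex,ey,p=tilt();print(P.min(0),P.max(0))
o=r.observe();print(o['joints'],ex,ey)
rc=np.argwhere(blue(cloud(p),p['pixels'],o['tcp_pos'])).mean(0).astype(int)
cv2.imwrite('pics/tilted.png',cv2.resize(p['pixels'][rc[0]-30:rc[0]+30,rc[1]-40:rc[1]+40,::-1],(640,480),interpolation=cv2.INTER_CUBIC))
print(rc)"
```

```text
tcp [0.4021 0.0398 0.2295] force [ 0.5918 -0.6463 -0.3367] grip 14.999732673168182 0.04389078656765877
n 56 x=c+s z+k y: [ 0.0005  0.3995 -0.0204] lean to +x rad 0.38004431214852985 rms 0.0010474982746269765
[-0.0104 -0.012  -0.028 ] [0.0085 0.0117 0.0217]
[-0.0736 -0.0044  1.8006  0.0002  1.348   0.0721] [0.1454 0.9894 0.0012] [ 0.9893 -0.1454  0.0116]
[214 352]
```

View pics/tilted.png

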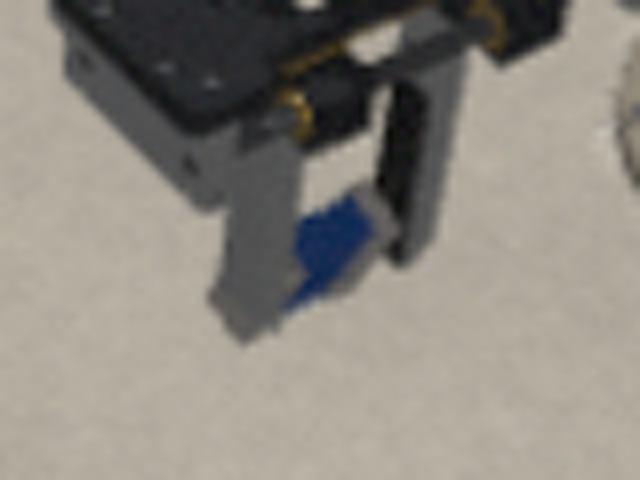

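>>> {"fn": "jog_arm", "kwargs": {"motion": [-0.5,0.6,0,-1.2,0,-1.0,1.2,0,-2.4,0,-1.5,1.8,0,-3.6,0,-2.0,2.4,0,-4.8,0,-2.4,3.0,0,-6,0,-2.78,3.63,0,-7,0,-2.78,3.63,0,-7.65,0,-2.78,3.63,0,-7.65,0,-2.95,3.8,0.2,-7.65,0,-3.15,4.0,0.4,-7.65,0,-3.3,4.2,0.6,-7.65,0,-3.45,4.35,0.7,-7.65,0,-3.55,4.43,0.81,-7.65,0,-3.62,4.49,0.81,-7.65,0,-3.62,4.49,0.81,-7.65,0,-3.62,4.49,0.81,-7.65,0,-3.62,4.49,0.81,-7.65,0]}}

```text
clock: 10.85
tcp_pos: [0.5942, -0.1708, 0.1845]
orientation: [0.0, 0.442, 0.897, 0.0]
contact_force: [0.7, 0.7, -0.5]
width: 0.0438
grasp_force: 15.0
```

```bash
python3 - <<'E'
from fit import *
P,ex,ey,p=tilt();print(P.min(0),P.max(0))
o=r.observe();print(o['clock'],o['orientation'],ex,np.degrees(np.arctan2(ex[1],ex[0])))
q=r.read_camera("top")
t=o['tcp_pos']
ims=[]
for c in (p,q):
    W=cloud(c);m=blue(W,c['pixels'],t);print(m.sum(),W[m].mean(0) if m.any() else 0)
    d=cv2.projectPoints(np.array([t]),cv2.Rodrigues(np.array(c["R"]))[0],np.array(c["t"],float),K(c),np.array(c["distortion"],float))[0][0,0]
    a,b=int(d[1]),int(d[0]);print(a,b)
    ims.append(cv2.resize(c['pixels'][a-45:a+45,b-60:b+60,::-1],(400,300),interpolation=cv2.INTER_CUBIC))
    for n in ["print_a_centre","focus","lens"]:
        for z in r.look_for(c,n)[:2]:
            i,j=np.round(z["point"]).astype(int);print(n,round(z["score"],2),i,j,W[i,j])
cv2.imwrite('pics/final.png',np.hstack(ims))
E
```

```text
Traceback (most recent call last):
  File "fit.py", line 19, in tilt
    zt=np.percentile(P[:,2],97)
IndexError: index -1 is out of bounds for axis 0 with size 0
```

```bash
python3 - <<'E'
from fit import *
o=r.observe();t=o['tcp_pos'];w,x,y,z=o['orientation'];print(o['clock'],t,"tool x yaw",np.degrees(np.arctan2(2*x*y,1-2*y*y)),o['width'],o['grasp_force'])
ims=[]
for n in ("scene","top"):
    c=r.read_camera(n);W=cloud(c)
    d=cv2.projectPoints(np.array([t]),cv2.Rodrigues(np.array(c["R"]))[0],np.array(c["t"],float),K(c),np.array(c["distortion"],float))[0][0,0]
    a,b=int(d[1]),int(d[0]);print(a,b)
    ims.append(cv2.resize(c['pixels'][a-45:a+45,b-60:b+60,::-1],(400,300),interpolation=cv2.INTER_CUBIC))
    for k in ["print_a_centre","lens"]:
        for z in r.look_for(c,k)[:2]:
            i,j=np.round(z["point"]).astype(int);print(k,round(z["score"],2),i,j,W[i,j])
cv2.imwrite('pics/final.png',np.hstack(ims))
E
```

```text
11.05 [ 0.5942 -0.1708  0.1843] tool x yaw 127.58412588933739 0.04395530601109226 14.999735355377197
219 233
print_a_centre 0.56 228 224 [ 0.6233 -0.1721  0.1711]
print_a_centre 0.18 342 422 [0.477  0.3393 0.1277]
lens 0.72 190 163 [ 0.7092 -0.2894  0.2674]
lens 0.58 281 236 [ 0.654  -0.092   0.0629]
181 297
lens 0.66 143 346 [ 0.6924 -0.3175  0.2758]
```

View pics/final.png

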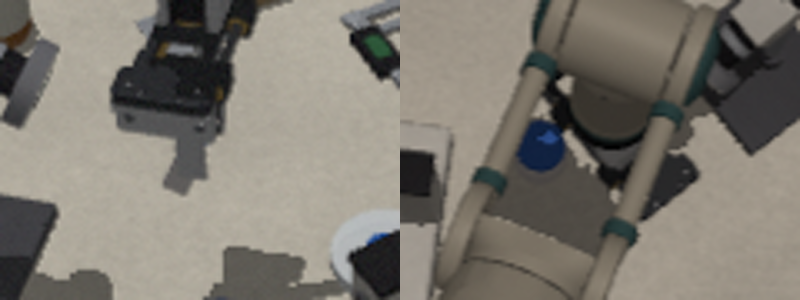

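The top view is hidden by the arm. The scene view shows the print held with its lower edge towards the camera (top leaning away), as required. The pose matches the target, the grip is firm and nothing was bumped, so I'm handing in.

```bash
python3 -c "
from plant import r
o=r.observe();print(o['tcp_pos'],o['grasp_force'],abs(o['joint_velocities']).max())
print(r.finish_job())"
```

```text
[ 0.5942086  -0.17107214  0.18397529] 14.999790787696838 0.001725900618102605
the job is handed in; nothing more can be done
None
```

I handed the job in with the finished print held steady at the camera's focus point, tilted about 0.38–0.40 rad against an estimated 0.41 rad for the camera. No verdict came back, and the arm and gripper hid the lattice in the last pictures, so its final position and tilt are worked out from earlier measurements.

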